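Lift a sagging bolt over its keeper and hold the guard gate ajar

ROBOT

A 6-joint arm with a two-finger parallel gripper is mounted at the origin on a cart in front of the work surface, level with it; the furniture and walls round the work are solid. World frame = base frame: x ahead of the robot, y to its left, z up, the work surface at z = 0. Lengths are in m, angles in rad, forces in N, time in s.
With the tool pointing down it reaches from about 0.375 to 0.925 m from the base axis. Payload 5.7 kg.
Tool frame: the origin (TCP) lies midway between the tips of the shut fingers; the grasp point (between the pads) lies 19 mm behind it; z points along the fingers, y is the direction in which the jaws open and shut (so a half turn about z gives the same grasp; the last joint's range is limited). The gripper opens to 88 mm and grips with 3 to 60 N. Pads are 20 mm wide; open, the fingers measure 115 mm over their backs; the gripper's body (75 mm by 178 mm) begins 61 mm behind the grasp point.
Start: joints at [1.178, 0.359, 1.51, -0, 1.272, -0.115], TCP at [0.165, 0.577, 0.223] pointing down, gripper open.
Joint ranges: [-2.97, 2.97], [-1.01, 2.36], [0.21, 2.38], [-0.96, 4.11], [0.2, 2.71], [-2.98, 2.98]. Speed limits (rad/s): [2.39, 2.39, 3.14, 3.14, 3.14, 3.14].

INTERFACE

Orientations are given as a unit quaternion [x, y, z, w].
In Python, from plant import * gives the robot as it stands. The module is installed in compiled form; this text tells all that it offers.
- The arm moves only by the tool send_rows, never from a script. Its argument "commands" is a list of rows, each a list of 7 numbers: the shift along the tool's x, y, z in cm, then the turn, a rotation vector about the tool's x, y, z in rad, then the finger opening in cm, from 0 to 8.78. In form: [[dx, dy, dz, wx, wy, wz, grip], ...]. A call has 1 to 10 rows; each row shifts and turns the commanded pose from where the row before left it, along the tool's axes as they then stand; what a row does not reach is not made up. A row lasts 1/8 s, in which the tool goes at most 62.5 mm and 10.7 degrees, less where a joint would pass 70% of its speed; a pose out of reach is approached as far as the arm can. A call is refused whole if a number of a shift passes 6.25 or a number of a turn 0.188, either way. A call with a gripper value outside its range is refused whole. The fingers move at their own pace and stop on an object; "squeeze" is the grip in N (left out, the last holds). Time passes only in rows, so rows that do not move let the fingers close. It gives the time, the measured TCP pose, the force and the opening at its end, in the units of the state.
- get_obs(): the state, without advancing time (a new reading comes with each control period).
- capture(name): name is "scene" or "top" or "wrist"; returns a dict with "color" (384x512x3 uint8, blue, green, red), "range_z" (384x512 float32, m along the optical axis (not along the pixel's ray), 0 where there is no reading), "camera_matrix" (3x3 intrinsics, pixels), "R" (3x3) and "t" (3): a world point X has camera coordinates R X + t. Camera axes: x right, y down, z forward; pixel columns grow to the right and rows downward; lengths in m; the calibration is good to about 2 mm. A picture is of the moment at which its call begins.
- finish_job(): hands the job in, once; it reports no verdict.
The state is a dict: "t": time; "q": joint angles; "qd": joint speeds; "tau": joint torques, N m; "tool_pos": TCP position; "tool_rot": TCP orientation; "wrist_force": force on the tool from outside, world axes, zero at the start; "moment": the same for the moment, N m; "width": opening from 0.0 (shut) to 1.0 (fully open).
Only numpy, scipy, OpenCV 4.12 (cv2) and the standard library are available. Lean on these libraries where they do the work, as an engineer would, in place of code of your own. Each camera call takes 0.05 s, during which the arm holds its last target. There are 200 camera calls.

TASK

The barrel bolt on the little guard gate sags, so its collar catches behind the bent lip of the keeper. Take the bolt by its knob, lift it clear of the lip and, keeping it lifted, pull it back out of the keeper without forcing it; then swing the gate towards you about 30 degrees and keep it there, as its spring would shut it. Finish while still gripping the knob and holding the gate still and ajar, with the things standing round it undisturbed.

Things in the scene. Friction and masses are not known exactly. Their poses are not given: they have to be found in the camera images.
- guard: Fixed three-sided guard of grey sheet, 295 mm wide, 78 mm deep, with two aluminium posts (25 mm square, 182 mm tall, at y = +135 and -135 mm) and a gate between them. Origin on the worktop, midway between the posts, in the gate's plane. +x points through the gate into the guard, +y along the shut gate from keeper post to hinge post, z up. Other entries use these axes. Place and yaw vary.
- bolt: The bolt: a lying steel rod 10 mm thick with an upright dark knob (at y = -140 mm) and a collar, 22 mm in diameter and 10 mm wide (middle at y = -222 mm), on the robot's side of the gate, 22 mm in front of its mid-plane. The rod runs from y = -12 to -233 mm. Origin on the rod's line, at the barrel's screw when fully in; +y along the rod towards the hinge post.
- knob_grip (a point): Middle of the knob's grip: an upright cylinder 16 mm in diameter, 30 mm tall, with a 20 mm head whose top is 22 mm above this point; thinner (11 mm) from 15 mm below it. About 197 mm above the worktop; gate top 160 mm, keeper top 168 mm, posts 182 mm, so there is free room round the knob. Being round, it may be gripped at any yaw.
- bolt_collar (a point): Middle of the collar on the rod.
- keeper: Fixed bent-sheet bracket on the front of the keeper post, open at the top and towards the gate: floor, back, a front cheek 168 mm high (it keeps the gate shut while the bolt is in) and at the entrance a bent-up lip. Origin and axes as the guard's; 34 mm long, entrance at y = -117 mm.
- keeper_lip (a point): Middle of the top edge of the lip, 133.5 mm above the worktop, 3 mm thick. The sagging collar reaches about 7 mm below it and must be lifted above it.
- gate_hinge (a point): Point on the gate's upright hinge axis, 117 mm to the +y side of the guard's origin, 150 mm above the worktop.
- lift (a joint): Tilt of bolt and barrel about the barrel's screw (on the gate, 30 mm from the hinge axis, 22 mm in front of the gate's mid-plane, 150 mm up), rad: 0 to 0.005 sagging (the rod resting on the lip), 0.10 highest. About 0.04 just clears the lip; the knob rises about 1.4 mm per 0.01 rad. Bolt and barrel weigh about 0.3 kg.
- draw (a joint): How far the bolt is drawn towards the hinge post, m: 0 to 0.007 at the start, about 0.009 where the sagging collar meets the lip, above 0.028 free of the keeper, 0.045 stop. Slides with about 1 N and stays where left.
- gate (a joint): Angle of the gate, rad: 0 shut, growing as its free end swings to the guard's -x side, towards the robot (clockwise seen from above), 1.3 stop. A spring shuts it with 0.22 to 0.3 N m, about 2 N at the knob. Gate, knob and bolt turn together about the hinge axis.
- lens_tube: Bystander: black lens tube, 32 mm in diameter, 52 mm tall, standing inside the guard. Origin under its middle.
- dropper_bottle: Bystander: brown dropper bottle with white cap, 32 mm in diameter, 70 mm tall, standing beyond the keeper post. Origin under its middle.
- screw_block: Bystander: black block with screws, 50x26x34 mm, standing beyond the hinge post. Origin under its middle.

How it is judged:
By the outcome, as a careful person would: the job done as asked, in the order asked, and still so for the second after the job is handed in, while the arm keeps its last pose, push and grip.
It also fails if it takes over 32 s, if anything falls off the work surface, if the arm or the gripper's body presses on something with over 40 N, if the wrist force passes 120 N, or if a joint passes its speed limit or range.

## Working session

There is one attempt and no reset: what is moved stays moved. The work goes in short steps, Python scripts to look and compute and a tool call to move; the robot and the scene stay as the last step left them, time stands still between calls to the robot, and variables do not carry over. Pictures are saved under pics/ and viewed, about 8 in all and at most 12, crops included, and the job is handed in when it is done.

Besides the shell and the picture viewer there is one more tool, called as name([rows], argument=value, ...), one row to a line, values as JSON. send_rows: Moves the arm, as the interface text tells. Its arguments: {"type":"object","properties":{"commands":{"type":"array","items":{"type":"array","items":{"type":"number"}}},"squeeze":{"type":"number"}},"required":["commands"]}

```bash
mkdir -p pics; ls; python3 - <<'E'
from plant import *
import cv2,numpy as np
o=get_obs();print(o)
a=capture("scene");b=capture("top")
for n,c in(("scene",a),("top",b)):
    np.savez(n,**c);print(n,c["camera_matrix"],c["R"],c["t"])
cv2.imwrite("pics/a.png",a["color"]);cv2.imwrite("pics/b.png",b["color"])
E
```

```text
pics
{'t': 0.0, 'q': array([ 1.17789061e+00,  3.59529735e-01,  1.51142492e+00,  9.14623915e-06,
        1.27244932e+00, -1.15070210e-01]), 'qd': array([-0.00158399, -0.00089176,  0.0002457 ,  0.00123485,  0.00087568,
        0.00129474]), 'tau': array([-1.18673037e-03, -5.15365362e+01, -2.70729411e+01,  6.74122106e-02,
        3.46095487e-02, -1.22881825e-04]), 'tool_pos': array([0.16429297, 0.57636992, 0.2217977 ]), 'tool_rot': array([ 1.38472656e-01,  9.90365843e-01, -8.75503865e-04, -2.31790490e-04]), 'wrist_force': array([-0.54922022, -0.54833829, -0.51846108]), 'moment': array([ 0.00311832, -0.05953224,  0.06013112]), 'width': 0.9978095325328693}
scene [[493.46411822   0.         250.17462573]
 [  0.         493.46411822 191.25163018]
 [  0.           0.           1.        ]] [[ 0.96240801  0.27104606 -0.01746018]
 [ 0.12040181 -0.48336927 -0.8670972 ]
 [-0.243463    0.83239905 -0.49783289]] [-0.53175716  0.13007437  1.11936333]
top [[443.13268076   0.         258.09045261]
 [  0.         443.13268076 188.28051772]
 [  0.           0.           1.        ]] [[-0.00453667 -0.99998778  0.00196667]
 [-0.98806453  0.00417974 -0.15398384]
 [ 0.15397374 -0.00264177 -0.98807141]] [0.13278336 0.51413241 1.12624981]
```

View pics/a.png

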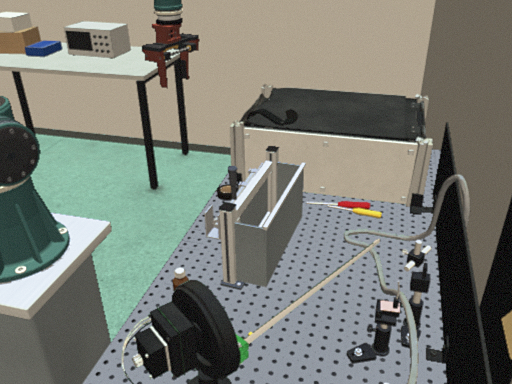

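View pics/b.png

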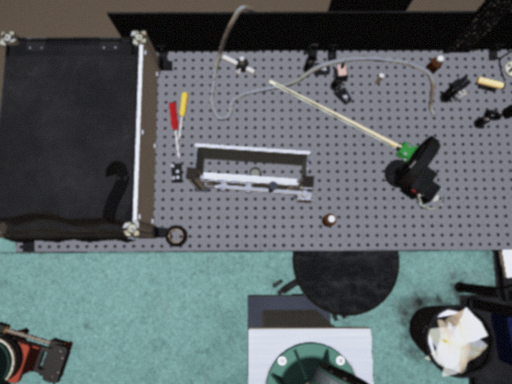

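The scene view shows the guard, with posts at (228,245) and (272,160) and the dark knob near (233,180). In the top view the hinge post is at about (197,180), the keeper post at (306,187), and the bottle at (329,220). I'll zoom in on the top view.

```bash
cat > h.py <<'E'
import numpy as np,cv2
def ray(c,u,v,z):
    K,R,t=c["camera_matrix"],c["R"],c["t"]
    d=R.T@np.linalg.solve(K,[u,v,1.]);o=-R.T@t
    return o+d*(z-o[2])/d[2]
def pts(c):
    v,u=np.mgrid[:384,:512];Z=c["range_z"];K=c["camera_matrix"]
    P=np.stack([(u-K[0,2])/K[0,0]*Z,(v-K[1,2])/K[1,1]*Z,Z],-1)
    W=(P-c["t"])@c["R"];W[Z==0]=np.nan
    return W
E
python3 - <<'E'
from h import *
b=np.load("top.npz");a=np.load("scene.npz")
c1=cv2.resize(b["color"][135:215,180:325],None,fx=5,fy=5,interpolation=cv2.INTER_CUBIC)
c2=cv2.resize(a["color"][140:290,195:315],None,fx=4,fy=4,interpolation=cv2.INTER_CUBIC)[:400]
im=np.zeros((600,800,3),np.uint8)
c2=cv2.resize(a["color"][140:215,190:320],None,fx=2.6,fy=2.6)
im[:400,:725]=c1;im[402:402+195,:338]=c2
cv2.imwrite("pics/c.png",im)
W=pts(b)
for lo,hi in((.19,.26),(.172,.19),(.155,.17)):
    m=(W[...,2]>lo)&(W[...,2]<hi)&(W[...,0]>.4)&(W[...,0]<.75)&(abs(W[...,1])<.35)
    n,l,s,cc=cv2.connectedComponentsWithStats(m.astype(np.uint8))
    for i in range(1,n):
        if s[i,4]>3:print(lo,s[i],cc[i].round(1),np.median(W[l==i],0).round(4))
E
```

```text
0.19 [408 137  33  42 586] [424.3 158.7] [ 0.5535 -0.2467  0.2069]
0.19 [269 182   9   9  65] [272.8 185.9] [0.4918 0.0979 0.2193]
0.172 [402 136  38  48 189] [414.4 165.3] [ 0.5322 -0.2257  0.182 ]
0.172 [186 168  13  12 132] [192.2 173.2] [0.5288 0.2838 0.182 ]
0.172 [302 176  12  12 129] [308.  181.4] [0.5088 0.0154 0.1816]
0.155 [403 136  29  39  60] [415.1 155.9] [ 0.5734 -0.2425  0.1633]
0.155 [198 144   4   3   5] [199.4 145. ] [0.6023 0.2723 0.1564]
0.155 [207 144   3   4   7] [207.7 145.3] [0.6024 0.2507 0.1557]
0.155 [220 145   2   3   4] [220.2 146.2] [0.5985 0.2217 0.1566]
0.155 [223 146   8   3  12] [227.  147.2] [0.5969 0.2038 0.1569]
0.155 [234 146   4   3   5] [235.6 147.2] [0.5968 0.1834 0.1557]
0.155 [247 147   6   4   9] [249.2 148.1] [0.5941 0.1522 0.1565]
0.155 [267 149   8   3  10] [270.3 149.9] [0.5895 0.1007 0.1561]
0.155 [276 149   7   3  10] [278.6 149.7] [0.5895 0.0815 0.156 ]
0.155 [289 150   6   3   9] [291.4 151. ] [0.5864 0.0493 0.157 ]
0.155 [301 151   3   3   4] [302.2 151.8] [0.5852 0.024  0.1559]
0.155 [305 151   6   3   9] [307.8 152.3] [0.5817 0.0108 0.1556]
0.155 [398 167  41  28 421] [421.8 181.1] [ 0.5094 -0.2588  0.1614]
0.155 [192 171   8  10  16] [197.  177.2] [0.5197 0.2726 0.1588]
0.155 [204 173  94  17 735] [246.7 179.4] [0.5178 0.164  0.1598]
0.155 [299 187  15   4  34] [306.2 188.3] [0.4948 0.018  0.1668]
0.155 [299 199  15   2  27] [306.3 199.5] [0.4688 0.0192 0.167 ]
```

View pics/c.png

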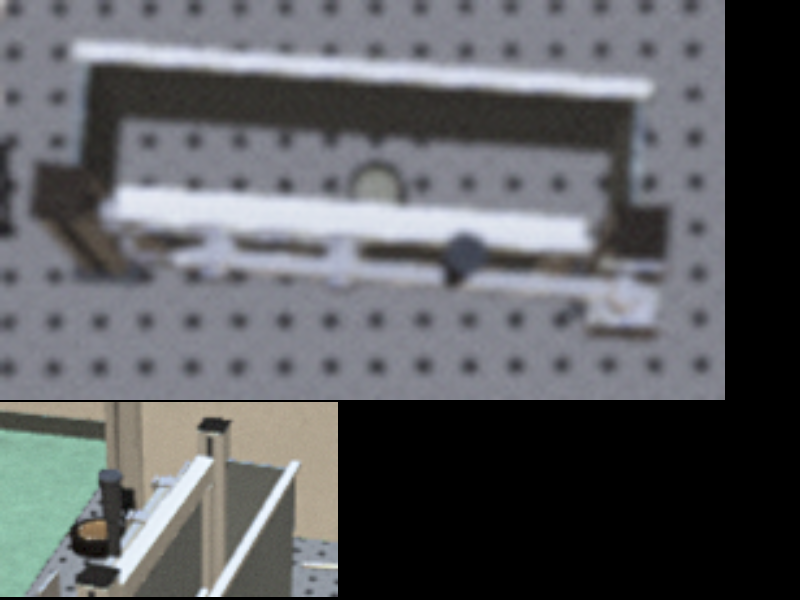

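Both post tops and the knob agree: yaw is about -0.074, the origin is (0.519, 0.150), the knob is at about (0.492, 0.098), and the draw is about 0. I'll write a row planner with the jaws along the guard's x, so that tool x = +guard y.

```bash
cat >> h.py <<'E'
from scipy.spatial.transform import Rotation as Ro
psi=-0.0743; O=np.array([.5188,.1496,0]); G=Ro.from_euler("z",psi)
def W(g): return O+G.apply(g)
def inG(p): return G.inv().apply(p-O)
TD=G*Ro.from_matrix(np.array([[0,1,0],[1,0,0],[0,0,-1.]]))  # tool x=+gy, y=+gx, z down
def rows(poses,grip):   # poses: list of (TCP pos, Rotation), first = present
    for (p,r),(p2,r2) in zip(poses,poses[1:]):
        d=r.inv().apply(p2-p)*100; w=(r.inv()*r2).as_rotvec()
        print("[%s,%g],"%(",".join("%.3g"%round(x,3) for x in [*d.round(2),*w]),grip))
def line(p,r,p2,r2,n):
    w=(r.inv()*r2).as_rotvec()
    return [(p+(p2-p)*i/n,r*Ro.from_rotvec(w*i/n)) for i in range(n+1)]
E
python3 - <<'E'
from h import *; from plant import *
o=get_obs();p=o["tool_pos"];r=Ro.from_quat(o["tool_rot"])
k=W([-.022,-.053,0]);print(k)
rows(line(p,r,k+[0,0,.275],TD,14),6)
E
```

```text
[0.49292642 0.09837932 0.        ]
[-3.19,-2.64,-0.38,-0,0,0.098,6],
[-3.44,-2.32,-0.38,-0,0,0.098,6],
[-3.65,-1.97,-0.38,-0,0,0.098,6],
[-3.82,-1.61,-0.38,-0,0,0.098,6],
[-3.96,-1.23,-0.38,-0,0,0.098,6],
[-4.06,-0.83,-0.38,-0,0,0.098,6],
[-4.12,-0.43,-0.38,-0,0,0.098,6],
[-4.14,-0.03,-0.38,-0,0,0.098,6],
[-4.13,0.37,-0.38,-0,0,0.098,6],
[-4.07,0.78,-0.38,-0,0,0.098,6],
[-3.98,1.17,-0.38,-0,0,0.098,6],
[-3.84,1.55,-0.38,-0,0,0.098,6],
[-3.67,1.92,-0.38,-0,0,0.098,6],
[-3.47,2.27,-0.38,-0,0,0.098,6],
```

send_rows([
  [-3.19,-2.64,-0.38,0,0,0.098,6],
  [-3.44,-2.32,-0.38,0,0,0.098,6],
  [-3.65,-1.97,-0.38,0,0,0.098,6],
  [-3.82,-1.61,-0.38,0,0,0.098,6],
  [-3.96,-1.23,-0.38,0,0,0.098,6],
  [-4.06,-0.83,-0.38,0,0,0.098,6],
  [-4.12,-0.43,-0.38,0,0,0.098,6],
  [-4.14,-0.03,-0.38,0,0,0.098,6],
  [-4.13,0.37,-0.38,0,0,0.098,6],
  [-4.07,0.78,-0.38,0,0,0.098,6],
], squeeze=25)

```text
t: 1.35
tool_pos: [0.3991, 0.2337, 0.2606]
tool_rot: [0.59, 0.808, -0.0, -0.0]
wrist_force: [0.5, 0.3, 0.1]
width: 0.68
```

send_rows([
  [-3.98,1.17,-0.38,0,0,0.098,6],
  [-3.84,1.55,-0.38,0,0,0.098,6],
  [-3.67,1.92,-0.38,0,0,0.098,6],
  [-3.47,2.27,-0.38,0,0,0.098,6],
  [0,0,0,0,0,0,6],
  [0,0,0,0,0,0,6],
])

```text
t: 2.1
tool_pos: [0.4914, 0.0984, 0.2754]
tool_rot: [0.734, 0.679, -0.0, -0.001]
wrist_force: [-0.2, 0.2, -0.4]
width: 0.683
```

```bash
python3 - <<'E'
from h import *; from plant import *
c=capture("wrist");np.savez("wrist",**c);cv2.imwrite("pics/d.png",c["color"])
o=get_obs();p=o["tool_pos"];r=Ro.from_quat(o["tool_rot"]);print(o["t"],p,inG(p),(r.inv()*TD).as_rotvec(),o["wrist_force"])
P=pts(c);m=(P[...,2]>.205)&(P[...,2]<.235)&(abs(P[...,0]-.493)<.03)&(abs(P[...,1]-.098)<.03)
print(m.sum(),np.nanmedian(P[m],0),inG(np.nanmedian(P[m],0)))
for lo,hi in((.176,.186),):
    m=(P[...,2]>lo)&(P[...,2]<hi)
    n,l,s,cc=cv2.connectedComponentsWithStats(m.astype(np.uint8))
    for i in range(1,n):
        if s[i,4]>30:print(s[i],np.median(P[l==i],0).round(4))
E
```

```text
2.15 [0.4911876  0.09876495 0.27541002] [-0.02376265 -0.05274451  0.27541002] [-0.00155894 -0.00022436 -0.00353554] [1.01560287 0.22890417 0.10051679]
514 [0.49169603 0.10070324 0.22018587] [-0.0233995  -0.05077383  0.22018587]
[264 259  27  26 668] [0.5071 0.0193 0.1831]
```

View pics/d.png

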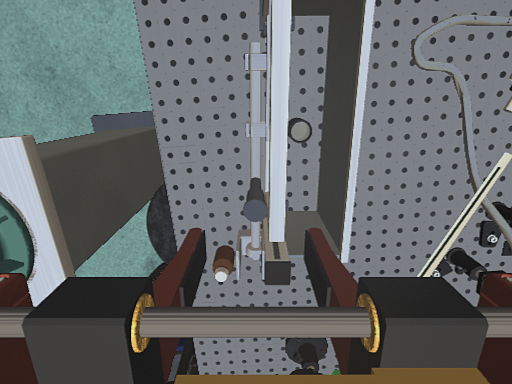

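The wrist view has the knob head at (256,207), centred between the open fingers, with the keeper at (250,248) and the post at (277,265). I'll lower 97 mm and close.

send_rows([
  [0.1,0.1,1.8,0,0,0,6],
  [0,0,1.8,0,0,0,6],
  [0,0,1.8,0,0,0,6],
  [0,0,1.8,0,0,0,6],
  [0,0,1.5,0,0,0,6],
  [0,0,1.04,0,0,0,6],
  [0,0,0,0,0,0,4],
])

```text
t: 3.02
tool_pos: [0.4926, 0.0993, 0.1778]
tool_rot: [0.734, 0.679, -0.001, -0.0]
wrist_force: [0.5, -1.4, -0.4]
width: 0.605
```

send_rows([
  [0,0,0,0,0,0,2],
  [0,0,0,0,0,0,1],
  [0,0,0,0,0,0,0],
  [0,0,0,0,0,0,0],
  [0,0,0,0,0,0,0],
])

```text
t: 3.65
tool_pos: [0.4926, 0.0989, 0.1786]
tool_rot: [0.734, 0.679, -0.001, -0.0]
wrist_force: [-4.0, -0.7, 5.8]
width: 0.211
```

```bash
python3 - <<'E'
from h import *; from plant import *
o=get_obs();p=o["tool_pos"];r=Ro.from_quat(o["tool_rot"]);print(o["t"],p,inG(p),(r.inv()*TD).as_rotvec(),G.inv().apply(o["wrist_force"]),o["width"]*88)
# lift plan: rotate tool by th about screw (guard axes)
th=.07; S=W([-.022,.087,.150])
ps=[]
for i in range(8):
    R=Ro.from_rotvec(G.apply([-th*i/7,0,0])); ps.append((S+R.apply(p-S),R*r))
rows(ps,0); print(inG(ps[-1][0]))
E
```

```text
3.65 [0.49255545 0.09894042 0.17860798] [-0.0224116  -0.05246799  0.17860798] [-0.00117764  0.00034075 -0.00466112] [-3.93197481 -1.0423209   5.77761872] 18.600457537788078
[0.03,-0,-0.14,-0,-0.01,0,0],
[0.03,-0,-0.14,-0,-0.01,0,0],
[0.03,-0,-0.14,-0,-0.01,0,0],
[0.03,-0,-0.14,-0,-0.01,0,0],
[0.03,-0,-0.14,-0,-0.01,0,0],
[0.03,-0,-0.14,-0,-0.01,0,0],
[0.03,-0,-0.14,-0,-0.01,0,0],
[-0.0224116  -0.05012551  0.18829271]
```

send_rows([
  [0,0,0,0,0,0,0],
  [0,0,0,0,0,0,0],
], squeeze=25)

```text
t: 3.9
tool_pos: [0.4926, 0.0989, 0.1786]
tool_rot: [0.734, 0.679, -0.001, -0.0]
wrist_force: [-4.5, -1.0, 5.8]
width: 0.205
```

```bash
python3 - <<'E'
from h import *; from plant import *
c=capture("wrist");cv2.imwrite("pics/e.png",cv2.resize(c["color"][130:330,150:370],None,fx=3,fy=3)[:600])
E
```

```text
(no output)
```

View pics/e.png

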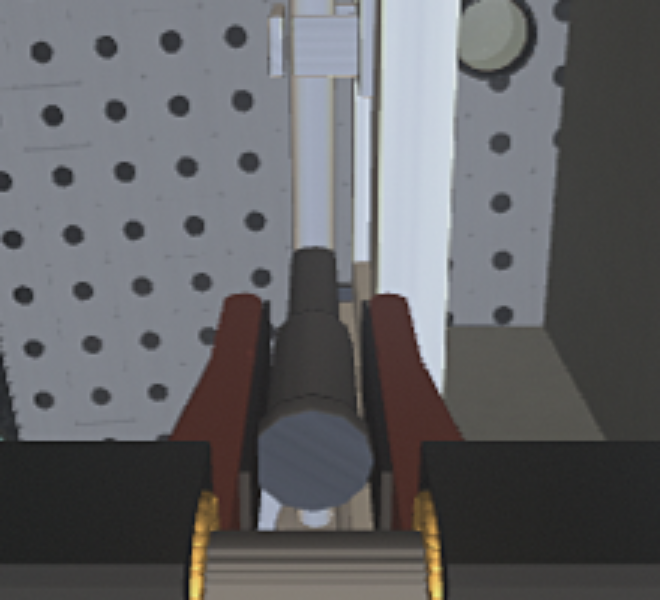

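The crop shows the pads biting on the wider head (314,455), with a gap at the grip itself (310,365). I'll open, go 8 mm lower and re-grip.

send_rows([
  [0,0,0,0,0,0,3.5],
  [0,0,0,0,0,0,3.5],
  [0,0,0.4,0,0,0,3.5],
  [0,0,0.45,0,0,0,3.5],
  [0,0,0,0,0,0,2.2],
  [0,0,0,0,0,0,0],
  [0,0,0,0,0,0,0],
  [0,0,0,0,0,0,0],
])

```text
t: 4.95
tool_pos: [0.4924, 0.099, 0.1697]
tool_rot: [0.734, 0.679, -0.001, -0.0]
wrist_force: [-3.7, -0.6, -0.2]
width: 0.208
```

```bash
python3 - <<'E'
from h import *; from plant import *
c=capture("wrist");cv2.imwrite("pics/f.png",cv2.resize(c["color"][130:330,150:370],None,fx=3,fy=3)[:600])
o=get_obs();p=o["tool_pos"];print(o["t"],p,inG(p),G.inv().apply(o["wrist_force"]),o["width"]*88)
E
```

```text
5.0 [0.49249229 0.09901611 0.16974186] [-0.0224802  -0.05239719  0.16974186] [-3.31556546  0.0113469  -1.07509423] 18.402245996059193
```

View pics/f.png

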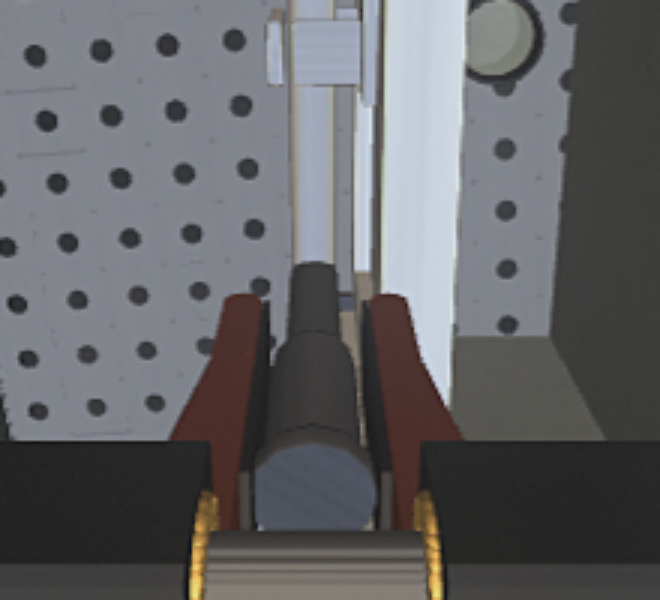

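send_rows([
  [0,0,0,0,0,0,0],
  [0,0,0,0,0,0,0],
], squeeze=40)

```text
t: 5.25
tool_pos: [0.4925, 0.099, 0.1697]
tool_rot: [0.734, 0.679, -0.001, -0.0]
wrist_force: [-4.9, 0.4, -0.4]
width: 0.201
```

send_rows([
  [0.04,0,-0.14,0,-0.01,0,0],
  [0.04,0,-0.14,0,-0.01,0,0],
  [0.04,0,-0.14,0,-0.01,0,0],
])

```text
t: 5.62
tool_pos: [0.493, 0.1003, 0.1741]
tool_rot: [0.734, 0.679, -0.012, 0.01]
wrist_force: [-4.8, -0.6, -3.0]
width: 0.205
```

```bash
python3 - <<'E'
from h import *; from plant import *
o=get_obs();p=o["tool_pos"];r=Ro.from_quat(o["tool_rot"]);print(o["t"],p,inG(p),(r.inv()*TD).as_rotvec(),G.inv().apply(o["wrist_force"]),G.inv().apply(o["moment"]),o["width"]*88)
E
```

```text
5.625 [0.49300191 0.10030939 0.17406059] [-0.02206799 -0.05106966  0.17406059] [-0.0008753   0.03092386 -0.00457552] [-4.75219203 -0.92675534 -3.02370842] [-0.07893241  0.66091587  0.02389669] 18.07502130045466
```

send_rows([
  [0.02,0,-0.14,0,-0.01,0,0],
  [0.02,0,-0.14,0,-0.01,0,0],
  [0.02,0,-0.14,0,-0.01,0,0],
  [0.02,0,-0.14,0,-0.01,0,0],
  [0,0,0,0,0,0,0],
  [0,0,0,0,0,0,0],
])

```text
t: 6.38
tool_pos: [0.4932, 0.1015, 0.1797]
tool_rot: [0.734, 0.678, -0.026, 0.024]
wrist_force: [-5.8, -0.2, -3.0]
width: 0.203
```

```bash
python3 - <<'E'
from h import *; from plant import *
c=capture("wrist");a=capture("scene")
im=np.zeros((500,800,3),np.uint8);im[:384,:400]=cv2.resize(c["color"],(400,300))[:,:].repeat(1,0)[:300].__class__(0) if 0 else 0
w=cv2.resize(c["color"][150:320,170:330],(400,425));s=cv2.resize(a["color"][150:280,200:320],(400,433))
im[:425,:400]=w;im[:433,400:]=s;cv2.imwrite("pics/g.png",im)
o=get_obs();p=o["tool_pos"];r=Ro.from_quat(o["tool_rot"]);print(o["t"],p,inG(p),(r.inv()*TD).as_rotvec(),G.inv().apply(o["wrist_force"]),o["width"]*88)
P=pts(c);Q=(P-O)@G.as_matrix()
for y in(-.055,-.035,-.02,0,.02,.04):
    m=(abs(Q[...,1]-y)<.006)&(abs(Q[...,0]+.022)<.004)&(Q[...,2]>.13)&(Q[...,2]<.24);print(y,m.sum(),np.nanmax(Q[m][:,2],initial=0),np.nanmedian(Q[m][:,2]) if m.any() else 0)
m=(Q[...,2]>.215)&(Q[...,2]<.245)&(abs(Q[...,0]+.022)<.015)&(abs(Q[...,1]+.05)<.03);print("head",m.sum(),np.median(Q[m],0))
E
```

```text
6.475 [0.49316764 0.10155006 0.17964324] [-0.02199481 -0.04982011  0.17964324] [-0.0007223   0.07010379 -0.00465754] [-4.8567518  -0.22500541 -2.30972465] 17.968455610685307
-0.055 107 0.23155668113407504 0.23020905471950695
-0.035 941 0.23143824206858432 0.21132275826544936
-0.02 228 0.1594897147536792 0.15698105497075443
0 219 0.16278826121950143 0.16103481643956744
0.02 271 0.15885787773342844 0.1564293932476154
0.04 307 0.15874858930949573 0.15608916664399863
head 2783 [-0.02220704 -0.03910508  0.22992064]
```

View pics/g.png

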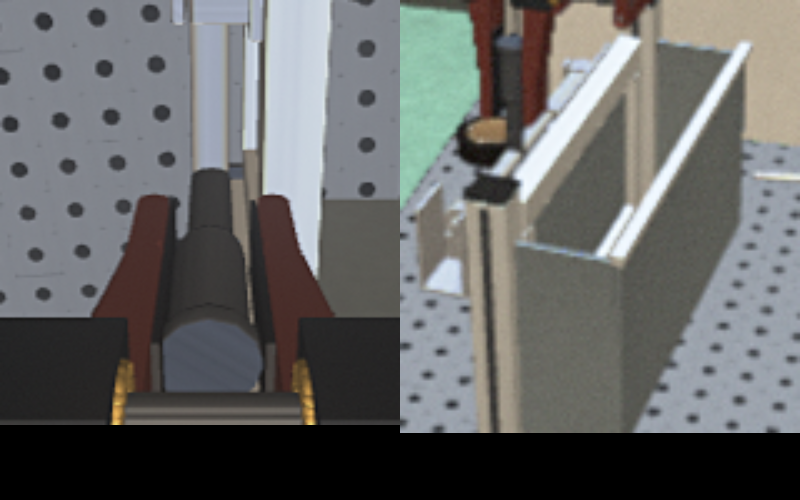

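The knob top rose about 10.5 mm (lift about 0.07), and the force is just the bolt's weight. I'll draw it back along the tilted rod.

send_rows([
  [0.2,-0.02,0,0,0,0,0],
  [0.3,-0.02,0,0,0,0,0],
  [0.3,0,0,0,0,0,0],
  [0.3,0,0,0,0,0,0],
  [0.3,0,0,0,0,0,0],
])

```text
t: 7.1
tool_pos: [0.4941, 0.1155, 0.1787]
tool_rot: [0.734, 0.678, -0.026, 0.024]
wrist_force: [-5.9, -0.6, -2.0]
width: 0.205
```

```bash
cat > st.py <<'E'
from h import *; from plant import *
o=get_obs();p=o["tool_pos"];r=Ro.from_quat(o["tool_rot"]);print(o["t"],inG(p),(r.inv()*TD).as_rotvec(),G.inv().apply(o["wrist_force"]),o["width"]*88)
E
python3 st.py
```

```text
7.1 [-0.02211959 -0.0358387   0.17867481] [-0.00040216  0.07015823 -0.00456168] [-5.82600421 -1.02379906 -2.02342815] 18.01536790905538
```

Free sliding (1 N). I'll continue to a draw of about 0.037.

send_rows([
  [0.3,-0.02,0,0,0,0,0],
  [0.3,0,0,0,0,0,0],
  [0.3,0,0,0,0,0,0],
  [0.3,0,0,0,0,0,0],
  [0.3,0,0,0,0,0,0],
  [0.3,0,0,0,0,0,0],
  [0.3,0,0,0,0,0,0],
  [0,0,0,0,0,0,0],
  [0,0,0,0,0,0,0],
])

```text
t: 8.22
tool_pos: [0.4955, 0.1366, 0.1771]
tool_rot: [0.734, 0.678, -0.026, 0.023]
wrist_force: [-4.8, 0.9, -2.9]
width: 0.203
```

```bash
python3 st.py; python3 - <<'E'
from h import *; from plant import *
c=capture("wrist");a=capture("top")
im=np.zeros((425,800,3),np.uint8)
im[:,:400]=cv2.resize(c["color"][150:320,170:330],(400,425));im[:,400:]=cv2.resize(a["color"][145:225,240:320],(400,425));cv2.imwrite("pics/i.png",im)
P=pts(c);Q=(P-O)@G.as_matrix()
m=(Q[...,2]>.225)&(Q[...,2]<.245)&(abs(Q[...,0]+.022)<.012)&(Q[...,1]>-.05)&(Q[...,1]<.01);print("head",m.sum(),np.median(Q[m],0))
# swing plan
o=get_obs();p=o["tool_pos"];r=Ro.from_quat(o["tool_rot"]);H=W([0,.117,0]);n=18
ps=[]
for i in range(n+1):
    R=Ro.from_rotvec([0,0,-.55*i/n]);ps.append((H+R.apply(p-H),R*r))
rows(ps[:3],0);print(ps[-1][0],inG(ps[-1][0]))
E
```

```text
8.225 [-0.02226655 -0.01466591  0.17712026] [-0.00044577  0.06953489 -0.00464893] [-4.89025523  0.53878871 -2.91501695] 17.885049573794234
head 1768 [-0.02249356 -0.00630528  0.227801  ]
[0.07,-0.4,-0,0.002,0,0.03,0],
[0.07,-0.4,-0,0.002,0,0.03,0],
[0.43247114 0.17247007 0.17712215] [-0.08778837  0.01639863  0.17712215]
```

View pics/i.png

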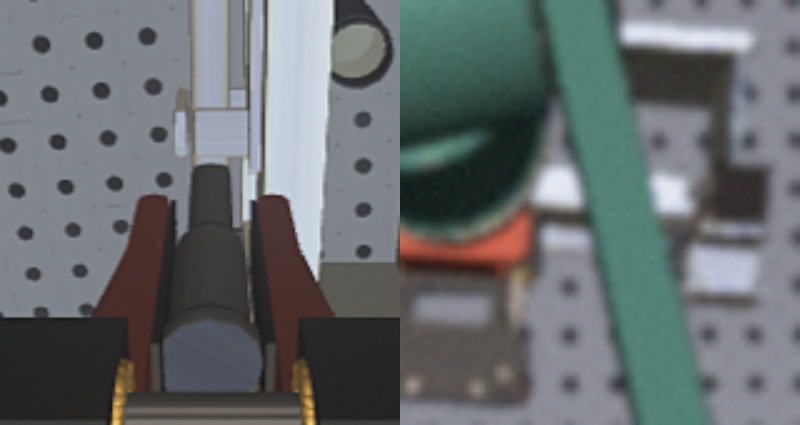

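The bolt is clear: the keeper is empty in the top view at (725,270) of the picture, and the knob hasn't slipped in the pads. Next I'll swing the gate about the hinge.

send_rows([
  [0.075,-0.41,0,0.002,0,0.031,0],
  [0.075,-0.41,0,0.002,0,0.031,0],
  [0.075,-0.41,0,0.002,0,0.031,0],
  [0.075,-0.41,0,0.002,0,0.031,0],
  [0.075,-0.41,0,0.002,0,0.031,0],
  [0.075,-0.41,0,0.002,0,0.031,0],
])

```text
t: 9.07
tool_pos: [0.472, 0.1444, 0.177]
tool_rot: [0.795, 0.606, -0.027, 0.022]
wrist_force: [0.7, -1.2, -2.4]
width: 0.203
```

```bash
python3 st.py
```

```text
9.075 [-0.04631944 -0.00861997  0.1770238 ] [-0.00532102  0.06991034 -0.19320862] [ 0.76559958 -1.14098631 -2.43523398] 17.86277233694271
```

send_rows([
  [0.075,-0.41,0,0.002,0,0.031,0],
  [0.075,-0.41,0,0.002,0,0.031,0],
  [0.075,-0.41,0,0.002,0,0.031,0],
  [0.075,-0.41,0,0.002,0,0.031,0],
  [0.075,-0.41,0,0.002,0,0.031,0],
  [0.075,-0.41,0,0.002,0,0.031,0],
  [0.075,-0.41,0,0.002,0,0.031,0],
  [0.075,-0.41,0,0.002,0,0.031,0],
  [0.075,-0.41,0,0.002,0,0.031,0],
  [0.05,-0.27,0,0.001,0,0.02,0],
])

```text
t: 10.32
tool_pos: [0.4383, 0.1666, 0.1763]
tool_rot: [0.876, 0.481, -0.03, 0.018]
wrist_force: [2.2, -1.4, -3.7]
width: 0.201
```

send_rows([
  [0.04,-0.2,0,0.001,0,0.015,0],
  [0,0,0,0,0,0,0],
  [0,0,0,0,0,0,0],
  [0,0,0,0,0,0,0],
  [0,0,0,0,0,0,0],
  [0,0,0,0,0,0,0],
  [0,0,0,0,0,0,0],
])

```text
t: 11.2
tool_pos: [0.4371, 0.1678, 0.1763]
tool_rot: [0.879, 0.475, -0.03, 0.018]
wrist_force: [1.3, -1.7, -2.8]
width: 0.204
```

```bash
python3 st.py; python3 - <<'E'
from h import *; from plant import *
a=capture("scene");c=capture("wrist");t=capture("top")
im=np.zeros((600,800,3),np.uint8)
im[:300,:400]=cv2.resize(c["color"],(400,300));im[:300,400:]=cv2.resize(t["color"][130:250,160:320],(400,300));im[300:,:400]=cv2.resize(a["color"][140:290,160:360],(400,300));cv2.imwrite("pics/j.png",im)
P=pts(a);Q=(P-O)@G.as_matrix()  # gate top edge
m=(abs(Q[...,2]-.158)<.006)&(Q[...,1]>-.10)&(Q[...,1]<.10)&(Q[...,0]<.02)&(Q[...,0]>-.14)
q=Q[m][:,:2];v=cv2.fitLine(q.astype(np.float32),cv2.DIST_HUBER,0,.005,.005).ravel();print(m.sum(),q.min(0),q.max(0),"gate deg",np.degrees(np.arctan2(v[0],v[1])))
E
python3 st.py
```

```text
11.2 [-0.08282004  0.01206675  0.17633105] [-0.0145979   0.06866804 -0.50571329] [ 1.4508211  -1.59066179 -2.79420526] 17.971987136275374
663 [-0.12453497 -0.08773025] [-0.00076677  0.09942064] gate deg 25.23801
11.35 [-0.08285302  0.01209056  0.17632528] [-0.01460799  0.06865934 -0.50564623] [ 0.96527515 -1.53104078 -1.90591425] 18.06466879649659
```

View pics/j.png

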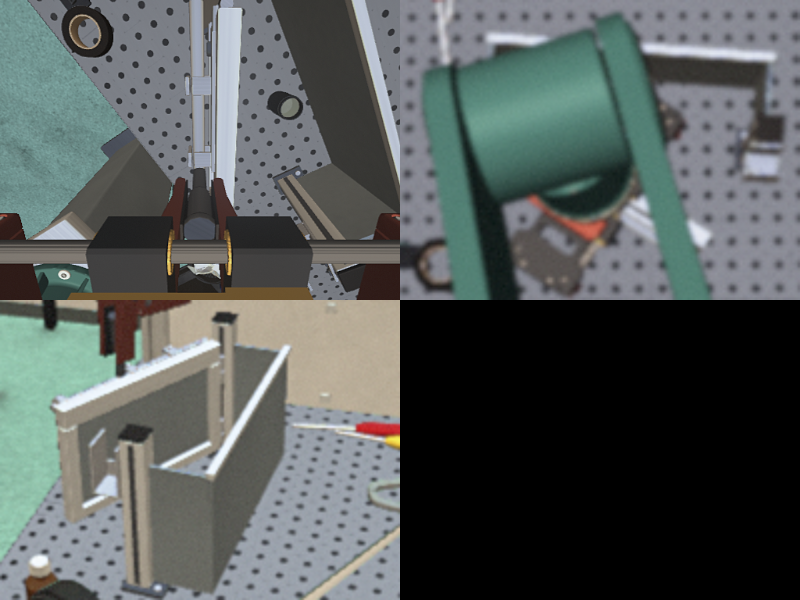

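The gate is ajar and the bystanders I can see stand untouched: the tube at (285,105) and the bottle at (38,575) of the picture. From the arm pose the gate angle is 28.7°; the line fit of 25° is contaminated by other edges. One small nudge takes it to 30°, then I'll hold.

send_rows([
  [0.03,-0.15,-0.03,0.001,0,0.012,0],
  [0.03,-0.15,-0.03,0.001,0,0.012,0],
  [0,0,0,0,0,0,0],
  [0,0,0,0,0,0,0],
  [0,0,0,0,0,0,0],
  [0,0,0,0,0,0,0],
  [0,0,0,0,0,0,0],
  [0,0,0,0,0,0,0],
])

```text
t: 12.35
tool_pos: [0.4349, 0.17, 0.1768]
tool_rot: [0.885, 0.464, -0.03, 0.017]
wrist_force: [1.1, -0.2, -3.1]
width: 0.206
```

```bash
python3 st.py; python3 - <<'E'
from h import *; from plant import *
o=get_obs();d=inG(o["tool_pos"])-[0,.117,0];print("gate deg",np.degrees(np.arctan2(-d[0],-d[1])-np.arctan2(.0223,.1317)),abs(o["qd"]).max())
a=capture("scene");P=pts(a);Q=(P-O)@G.as_matrix()
# robust: centre line of gate top surface, y-binned
m=(abs(Q[...,2]-.159)<.003)&(Q[...,1]>-.03)&(Q[...,1]<.09)&(Q[...,0]<.01)&(Q[...,0]>-.13);q=Q[m]
e=[np.median(q[abs(q[:,1]-y)<.005][:,0]) for y in np.arange(-.02,.085,.01)];print(np.degrees(np.arctan(np.polyfit(np.arange(-.02,.085,.01),e,1)[0])))
print(finish_job())
E
```

```text
12.35 [-0.08518587  0.01410892  0.17684371] [-0.01584111  0.06842058 -0.52967646] [ 1.15102719 -0.15021362 -3.10452459] 18.13579710952144
gate deg 30.011723144393592 0.0016619668519486693
27.339068970063927
the job is handed in; nothing more can be done
None
```

I gripped the bolt by its knob, lifted it about 0.07 rad, drew it about 35 mm along its tilted line and swung the gate open about 30°. I handed the job in at about 12.4 s, still gripping the knob with the arm at rest.

**Grip:** The first grip closed on the knob's wider head, so I opened, went 8 mm lower and gripped again before lifting. The opening reads about 18 mm in both grips, against a 16 mm grip and a 20 mm head. The knob did not slip in the pictures taken after the lift and the draw.

**Bolt:** By the arm's travel it ended at about 0.037 m draw, past the 0.028 m it needs. The keeper looked empty in the picture. The force along the rod while drawing was about 1 N, so nothing was forced.

**Gate angle:** The arm's pose about the hinge gives 30.0°. The camera gave 27.3° from a rough fit to the gate's top edge. An earlier, cruder fit gave 25.2° when the arm's pose said 28.7°. I trusted the arm's pose, so the true angle may be a couple of degrees under 30°.

**Surroundings:** Forces at the hold were about 3 N. The lens tube and dropper bottle were still standing in the last picture, taken just before the final 1.3° nudge. I did not check the screw block again, as it wasn't visible in that picture.

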